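# Dock the data logger and lock the over-centre clamp

### The job

Push the grey data logger along the blue-railed channel of the docking fixture until it is fully home against the steel end stop, then push the clamp's red-barred handle over, past its dead point, until it snaps and stays in lock with the pad holding the logger down. Only push with the fingers: do not lift the logger, and leave the other things on the desk where they are.

Things in the scene. Friction and masses are not known exactly. Their poses are not given: they have to be found in the camera images.
- dock: docking fixture fixed to the desk: aluminium plate 12 mm thick, from x = -110 to +95, y = +-50 mm in its frame. Origin on the desk below the centre of the logger's home; x runs along the channel to the end stop (the way to push), z up. Blue rails from x = -100 to +40, inner faces at y = +-35, tops 24 mm above the desk; open at the -x end. Clamp pedestal x = 48 to 83, 70 mm high
- end_stop (a point): middle of the face of the dark steel end stop that the logger meets: 40 mm along dock x, 25 mm above the desk; the stop is 94 mm wide, its top 38 mm above the desk
- module: data logger: loose grey box, dark ends, yellow panel, 80 (x, along channel) x 66 x 38 mm, about 0.4 kg; origin under its centre, axes parallel to the dock's. It stands on the plate (underside 12, top 50 mm above the desk), 2 mm play each side, 25 to 55 mm short of home. Home: origin at dock x = 0, its +x face on the end stop. Slides with a few newtons
- clamp_handle (a joint): angle of the clamp's handle (rad): 0 = open (leaning 8 degrees from upright towards dock -x), grows as it is pushed over towards dock +x; dead point at 0.9; 1.45 = locked, 75 degrees past upright. A spring drives it back to open before the dead point, and on into lock after it. It takes up to about 7 N at the red bar, pushed from its -x (channel) side
- handle_pivot (a point): axis of the clamp's handle (along dock y): dock x = 70 mm, y = 0, 62 mm above the desk
- handle_bar (a point): centre of the red cross-bar at the handle's end: round, 16 mm thick, 60 mm long along dock y, 95 mm from the handle's pivot; about 156 mm above the desk when open, 87 mm when locked. It moves with the handle
- clamp_pad: rubber pad, 18 mm across, at the end of the clamp's steel arm, on the dock's centre line. Its origin is on the arm's pivot (dock x = 58 mm, 60 mm above the desk), the pad 49 mm from there. Open, the arm is raised at 45 degrees towards dock -x and reaches 110 mm above the desk; keep clear of it. The pad comes down onto the logger's top as the handle is pushed over
- screwdriver: loose screwdriver about 160 mm long with a green handle, lying beside the fixture; bystander, leave alone
- battery: loose black and orange battery pack, 60 x 34 x 22 mm, lying beside the fixture; origin under its centre; bystander, leave alone
- mug: loose blue mug, 80 mm across, 95 mm high; origin under its centre; bystander, leave alone
- tape_roll: loose yellow roll of tape lying flat, 90 mm across, 24 mm high; origin under its centre; bystander, leave alone
- spray_can: loose white can, 52 mm across, 140 mm high; origin under its centre; bystander, leave alone
- mouse: loose black round computer mouse, 60 mm across, 34 mm high; origin under its centre; bystander, leave alone
Mind the look-alikes: they are no part of the job. What is shaped like the dock but orange is not meant. Of the things shaped like the module, the grey one is meant.

How it is judged (in metres and radians):
On the way, in this order (a step that is already met when the one before it is completed fails the run):
1. the logger is pushed fully home against the end stop (x of module in the frame of dock between -0.003 and 0.004 m and y of module in the frame of dock between -0.005 and 0.005 m and z of module in the frame of dock below 0.015 m and angle between the x axis of module and the x axis of dock, either way round below 0.08 rad), for 0.2 s.
2. the clamp handle has snapped into lock with the logger home (all of step 1 and value of joint clamp_handle above 1.38 rad), for 0.2 s.
At the end, for the whole second after the job is handed in: The handle stays in lock (joint above 1.38 of 1.45 rad), the pad presses on the logger (over 2 N) and the logger lies at rest in the channel, within 3 mm of home, flat and straight (0.08 rad) (all of step 2 and contact force between clamp_pad and module above 2 N and linear speed of module below 0.01 m/s and velocity of joint clamp_handle between -0.05 and 0.05 rad/s); the robot touches nothing.
It fails at once if the logger is lifted more than 8 mm or tipped (z of module in the frame of dock above 0.02 m or angle between module's own z axis and vertical above 0.25 rad).
It fails at once if another thing on the desk is moved more than 30 mm (distance of any of screwdriver, battery, mug, tape_roll, spray_can, mouse from where it was at the start of the episode above 0.03 m).
It also fails if it takes over 45 s, if anything falls off the work surface, if the arm or the gripper's body presses on something with over 40 N, if the wrist force passes 120 N, or if a joint passes its speed limit or range.

### The arm

A 6-joint arm with a two-finger parallel gripper is mounted at the origin on the work surface. World frame = base frame: x ahead of the robot, y to its left, z up, the work surface at z = 0. Lengths are in mm, angles in rad, forces in N, time in s.
With the tool pointing down it reaches from about 300 to 775 mm from the base axis. Payload 14.6 kg.
Tool frame: the origin (TCP) lies between the finger pads; the fingertips stand 11 mm ahead of it and the grasp point (between the pads) lies 8 mm behind it; z points along the fingers, y is the direction in which the jaws open and shut (so a half turn about z gives the same grasp; the last joint's range is limited). The gripper opens to 94 mm and grips with 3 to 60 N. Pads are 16 mm wide; open, the fingers measure 119 mm over their backs; the gripper's body (75 mm by 177 mm) begins 78 mm behind the grasp point.
Start: joints at [-1.267, 0.3, 1.521, -0, 1.321, -0.067], TCP at [199.291, -512.613, 216.446] pointing down, gripper open.
Joint ranges: [-3.03, 3.03], [-0.79, 2.21], [0.23, 2.52], [-1.04, 4.18], [0, 3.07], [-2.55, 2.55]. Speed limits (rad/s): [2.22, 2.22, 2.57, 3.14, 3.14, 3.14].

### API

Orientations are given as [roll, pitch, yaw] about the fixed x, y, z axes, in that order (R = Rz(yaw) Ry(pitch) Rx(roll)).
In Python, from cell import * gives the robot as it stands.
- The arm moves only by the tool arm_command, never from a script. Its argument "deltas" is a list of rows, each an object with "xyz": the shift along the world's x, y, z in m, a list of three; "turn": the turn, a rotation vector about the world's x, y, z in rad, a list of three. A call has 1 to 12 rows; each row shifts and turns the commanded pose from where the row before left it; what a row does not reach is not made up. A row lasts 1/8 s, in which the tool goes at most 62.5 mm and 10.7 degrees, less where a joint would pass 70% of its speed; a pose out of reach is approached as far as the arm can. A call with a gripper value outside its range is refused whole. "gripper" is the closure, from 0 (fully open) to 1 (shut), set as the call begins (left out, the last holds). The fingers move at their own pace and stop on an object; "force" is the grip in N (left out, the last holds). Time passes only in rows, so rows that do not move let the fingers close. It gives the time, the measured TCP pose, the force and the opening at its end, in the units of the state.
- read_state(): the state, without advancing time (a new reading comes with each control period).
- camera(name): name is "scene" or "side" or "wrist"; returns a dict with "color" (420x560x3 uint8, red, green, blue), "fx", "fy", "cx", "cy" (pixels), "k1" (the pictures are not rectified: a ray, as slopes to the right and down, at radius r is drawn at 1 + k1 r^2 times it, then the intrinsics apply), "rvec" (rotation vector, rad) and "tvec" (3), from world to camera coordinates, as OpenCV has them; the wrist camera has in their place "mount" (4x4, takes a point from camera to tool coordinates, whose origin is the TCP and whose axes are the flange's). Camera axes: x right, y down, z forward; pixel columns grow to the right and rows downward; lengths in mm; the calibration is good to about 2 mm. A picture is of the moment at which its call begins: read the wrist's pose just before it. There is no depth.
- sign_off(): hands the job in, once; it reports no verdict.
The state is a dict: "clock": time; "joints": joint angles; "qd": joint speeds; "effort": joint torques, N m; "eef_pos": TCP position; "eef_rot": TCP orientation; "wrist_force": force on the tool from outside, world axes, zero at the start; "moment": the same for the moment, N m; "finger_gap": finger opening in mm.
Only numpy, scipy, OpenCV 4.12 (cv2) and the standard library are available. Lean on these libraries where they do the work, as an engineer would, in place of code of your own. Each camera call takes 0.05 s, during which the arm holds its last target.

## Working session

There is one attempt and no reset: what is moved stays moved. The work goes in short steps, Python scripts to look and compute and a tool call to move; the robot and the scene stay as the last step left them, time stands still between calls to the robot, and variables do not carry over. Pictures are saved under pics/ and viewed, and the job is handed in when it is done.

Besides the shell and the picture viewer there is one more tool, called after ">>>" as a command line: name --argument value ..., lists and objects as JSON in quotes. arm_command: Moves the arm, as the interface text tells. Its arguments: {"type":"object","properties":{"deltas":{"type":"array","items":{"type":"object","properties":{"xyz":{"type":"array","items":{"type":"number"}},"turn":{"type":"array","items":{"type":"number"}}}}},"gripper":{"type":"number"},"force":{"type":"number"}},"required":["deltas"]}

```bash
mkdir -p pics; cat > h.py <<'E'
from cell import *
import numpy as np, cv2
def snap(n,f):
    c=camera(n); cv2.imwrite('pics/'+f,c['color'][:,:,::-1]); return c
def P(c):
    R=cv2.Rodrigues(np.array(c['rvec'],float))[0]; return R,np.array(c['tvec'],float).ravel()
def ray(c,u,v):
    x=(u-c['cx'])/c['fx'];y=(v-c['cy'])/c['fy'];s=np.hypot(x,y);r=s
    for _ in range(20): r=s/(1+c['k1']*r*r)
    k=1+c['k1']*r*r
    R,t=P(c); return -R.T@t, R.T@np.array([x/k,y/k,1])
def onz(c,u,v,z):
    o,d=ray(c,u,v); return o+d*(z-o[2])/d[2]
def proj(c,p):
    R,t=P(c); q=R@np.array(p,float)+t; x,y=q[:2]/q[2]; k=1+c['k1']*(x*x+y*y)
    return np.array([c['fx']*x*k+c['cx'],c['fy']*y*k+c['cy']])
E
python3 - <<'E'
from h import *
import pickle
s=read_state();print(s)
for n in ['scene','side','wrist']:
    c=snap(n,n+'0.png'); pickle.dump(c,open(n+'.pkl','wb')); print({k:v for k,v in c.items() if k!='color'})
E
```

```text
{'clock': 0.0, 'joints': array([-1.26660815e+00,  3.00481771e-01,  1.52159786e+00, -1.64571133e-05,
        1.32068513e+00, -6.65852273e-02]), 'qd': array([ 1.64589923e-03,  3.98814610e-04, -1.60198723e-03, -2.22119965e-03,
       -1.10607559e-04, -3.57207445e-06]), 'effort': array([-4.15803597e-04, -5.31809592e+01, -3.52740884e+01,  7.08039198e-02,
        2.43794970e-02, -6.73856448e-05]), 'eef_pos': array([ 199.20980068, -512.38300389,  215.87337066]), 'eef_rot': array([-3.14042209e+00, -6.20822030e-05,  3.70777452e-01]), 'wrist_force': array([-0.0083513 , -0.16076783,  0.10390281]), 'moment': array([-0.01986135,  0.03484516, -0.06852383]), 'finger_gap': 94.25114221335849}
{'fx': 436.31021203155603, 'fy': 436.31021203155603, 'cx': 279.22180892586016, 'cy': 212.97890604602352, 'k1': -0.12809105125774387, 'rvec': array([ 1.4191521 ,  1.97150924, -0.94429512]), 'tvec': array([ 146.09288908, -196.18786388, 1420.74957508])}
{'fx': 403.69920889517135, 'fy': 403.69920889517135, 'cx': 280.99696526318405, 'cy': 205.95316838016313, 'k1': -0.027341667904900693, 'rvec': array([ 0.52767871, -2.77927223,  1.05037574]), 'tvec': array([ 464.15004   ,  251.26397534, 1106.34847759])}
{'fx': 349.1644480414949, 'fy': 349.1644480414949, 'cx': 282.8103344841019, 'cy': 206.2690738464509, 'k1': 0.02272247169810683, 'mount': array([[-8.93777804e-04, -9.64588165e-01, -2.63759119e-01,
         7.64771628e+01],
       [ 9.99998694e-01, -1.21728728e-03,  1.06310738e-03,
         1.44400110e-01],
       [-1.34653142e-03, -2.63757825e-01,  9.64587993e-01,
        -1.68279254e+02],
       [ 0.00000000e+00,  0.00000000e+00,  0.00000000e+00,
         1.00000000e+00]])}
```

View pics/scene0.png

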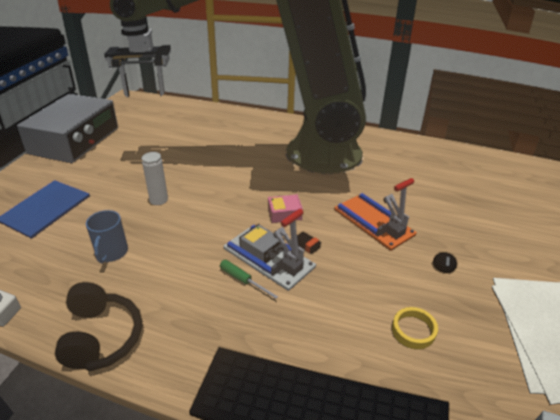

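View pics/side0.png

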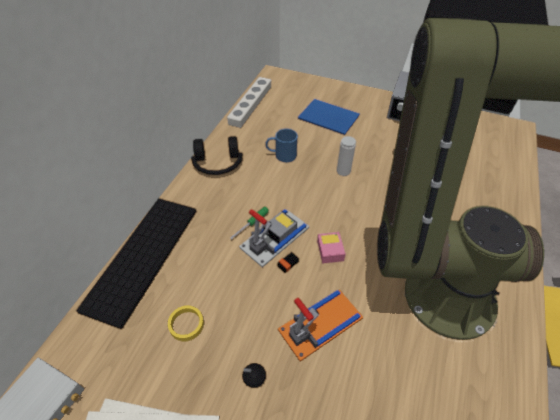

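View pics/wrist0.png

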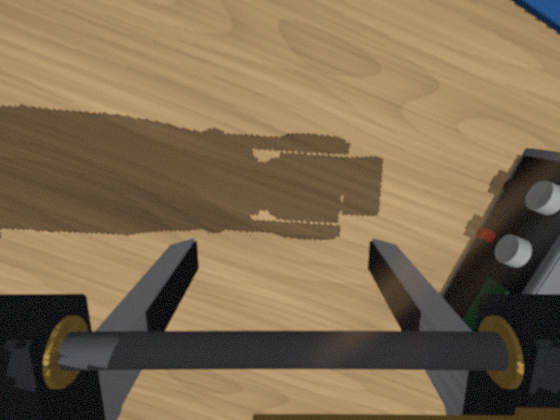

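The real dock is the aluminium one, at scene (270,255) and side (273,237). The orange one at scene (377,218), side (320,322), is a decoy. The logger candidates are grey at scene (262,243), in the channel, and pink at scene (285,207), which is a decoy. I'll check this in a close crop.

```bash
python3 - <<'E'
from h import *
import pickle
a=pickle.load(open('scene.pkl','rb'))['color'][190:300,210:340,::-1]
b=pickle.load(open('side.pkl','rb'))['color'][195:275,220:320,::-1]
cv2.imwrite('pics/c1.png',cv2.resize(a,None,fx=6,fy=5.4*6/5.4,interpolation=cv2.INTER_CUBIC)[:600])
cv2.imwrite('pics/c2.png',cv2.resize(b,None,fx=7,fy=7,interpolation=cv2.INTER_CUBIC))
E
```

```text
(no output)
```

View pics/c1.png

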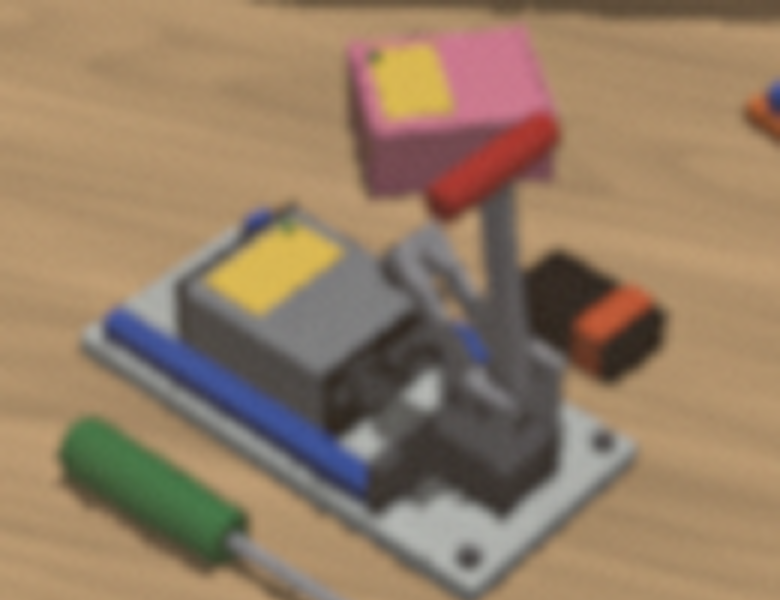

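View pics/c2.png

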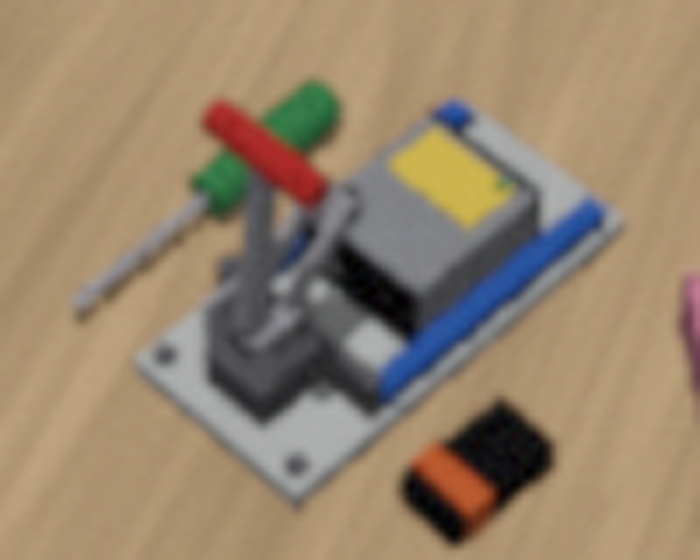

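```bash
python3 - <<'E'
from h import *
import pickle
A=pickle.load(open('scene.pkl','rb'));B=pickle.load(open('side.pkl','rb'))
f1=lambda p:((p[0]+.5)/6-.5+210,(p[1]+.5)/6-.5+190)
f2=lambda p:((p[0]+.5)/7-.5+220,(p[1]+.5)/7-.5+195)
for n,c,f,L in [('sc',A,f1,dict(mxmy=(85,330),pxmy=(472,587),pxpy=(636,440))),('sd',B,f2,dict(mxpy=(622,217),pxmy=(137,360),pxpy=(298,495)))]:
    for k,p in L.items(): print(n,k,onz(c,*f(p),12).round(1))
# module top z=50
for n,c,f,L in [('sc',A,f1,dict(a=(182,290),b=(322,375),c=(420,302),d=(290,208))),('sd',B,f2,dict(a=(435,122),b=(538,190),c=(418,302),d=(315,215)))]:
    for k,p in L.items(): print(n,k,onz(c,*f(p),50).round(1))
# bar ends triangulation
def tri(p,q):
    o1,d1=ray(A,*f1(p));o2,d2=ray(B,*f2(q))
    d1/=np.linalg.norm(d1);d2/=np.linalg.norm(d2)
    M=np.stack([d1,-d2],1);s=np.linalg.lstsq(M,o2-o1,rcond=None)[0]
    a=o1+s[0]*d1;b=o2+s[1]*d2;return ((a+b)/2).round(1),np.linalg.norm(a-b).round(1)
print(tri((545,130),(314,187)),tri((440,198),(217,115)),tri((492,165),(266,150)))
E
```

```text
sc mxmy [ 527.4 -122.8   12. ]
sc pxmy [608.3  64.1  12. ]
sc pxpy [515.8 101.5  12. ]
sd mxpy [440.5 -86.   12. ]
sd pxmy [607.2  63.8  12. ]
sd pxpy [517.  100.9  12. ]
sc a [531.7 -77.7  50. ]
sc b [558.9 -10.7  50. ]
sc c [508.1  11.1  50. ]
sc d [471.3 -55.5  50. ]
sd a [526.3 -76.6  50. ]
sd b [471.2 -57.2  50. ]
sd c [497.2  17.7  50. ]
sd d [554.9  -9.1  50. ]
(array([524.4,  59.2, 159.1]), np.float64(2.4)) (array([573.5,  37.6, 158.8]), np.float64(1.1)) (array([549. ,  47.7, 158.3]), np.float64(1.1))
```

Both views agree. The dock origin is at about (526, -4), with its x axis at about 67.4°. The red bar triangulates to (549, 48, 158), against an expected (548, 48, 156). The logger is about 30 mm short of home. I'll move to above the channel entrance with the fingers half closed (about 30 mm gap), so they can push the logger squarely and later straddle the lever.

>>> arm_command --deltas '[{"xyz": [0.0242, 0.0351, 0], "turn": [0, 0, 0.067]}, {"xyz": [0.0242, 0.0351, 0], "turn": [0, 0, 0.067]}, {"xyz": [0.0242, 0.0351, 0], "turn": [0, 0, 0.067]}, {"xyz": [0.0242, 0.0351, 0], "turn": [0, 0, 0.067]}, {"xyz": [0.0242, 0.0351, 0], "turn": [0, 0, 0.067]}, {"xyz": [0.0242, 0.0351, 0], "turn": [0, 0, 0.067]}, {"xyz": [0.0242, 0.0351, 0], "turn": [0, 0, 0.067]}, {"xyz": [0.0242, 0.0351, 0], "turn": [0, 0, 0.067]}, {"xyz": [0.0242, 0.0351, 0], "turn": [0, 0, 0.067]}, {"xyz": [0.0242, 0.0351, 0], "turn": [0, 0, 0.067]}, {"xyz": [0.0242, 0.0351, 0], "turn": [0, 0, 0.067]}, {"xyz": [0.0242, 0.0351, 0], "turn": [0, 0, 0.067]}]' --gripper 0.68 --force 20

```text
clock: 1.65
eef_pos: [490.3, -90.1, 216.4]
eef_rot: [-3.141, 0.0, 1.177]
wrist_force: [-0.1, -1.1, 0.1]
finger_gap: 29.9
```

```bash
cat >> h.py <<'E'
def wristcam(f):
    from scipy.spatial.transform import Rotation as Ro
    s=read_state(); c=snap('wrist',f)
    T=np.eye(4);T[:3,:3]=Ro.from_euler('xyz',s['eef_rot']).as_matrix();T[:3,3]=s['eef_pos']
    W=np.linalg.inv(T@c['mount']); c['rvec']=cv2.Rodrigues(W[:3,:3])[0].ravel(); c['tvec']=W[:3,3]; return s,c
E
python3 - <<'E'
from h import *
import pickle
s,c=wristcam('w1.png');pickle.dump(c,open('w1.pkl','wb'))
print(s['clock'],s['eef_pos'],s['eef_rot'],s['finger_gap'],s['wrist_force'])
E
```

```text
1.65 [490.27624459 -90.1078549  216.3502818 ] [-3.14140677e+00  6.00889053e-05  1.17706145e+00] 29.9199989308817 [-0.08190496 -1.11103528  0.13280512]
```

View pics/w1.png

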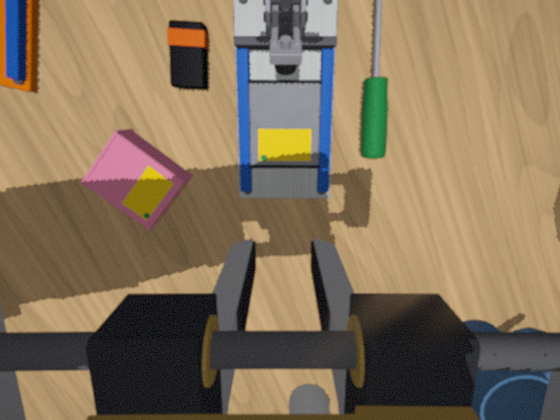

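The wrist picture shows the channel with the plate's open end at (240..328,196). The logger's top spans rows 82 to 166 and columns 249 to 320. The green screwdriver is at (374,117), the battery at (188,55) and the pink decoy at (137,178). Next I'll measure from these.

```bash
python3 - <<'E'
from h import *
import pickle
c=pickle.load(open('w1.pkl','rb'))
im=c['color'][:,:,::-1];cv2.imwrite('pics/w1c.png',cv2.resize(im[0:210,215:350],None,fx=5,fy=5,interpolation=cv2.INTER_CUBIC)[450:])
a=np.radians(67.4);ux=np.array([np.cos(a),np.sin(a)]);uy=np.array([-ux[1],ux[0]]);o=np.array([526,-4])
for n,u,v,z in [('plate+y',240,196,12),('plate-y',328.5,196.5,12),('modLow+y',249,166,50),('modLow-y',320,166,50),('modHi+y',249,82,50),('modHi-y',320,82,50),('railend+y',242,192,24),('railend-y',328,192,24)]:
    p=onz(c,u,v,z)[:2]; print(n,p.round(1),((p-o)@ux).round(1),((p-o)@uy).round(1))
A=pickle.load(open('scene.pkl','rb'))
for n,u,v in [('can',157,200),('mug',108,255),('pink',285,215)]: print(n,onz(A,u,v,0).round())
E
```

```text
plate+y [441.6 -85.1] -107.3 46.8
plate-y [ 531. -123.] -107.9 -50.4
modLow+y [469.9 -54.7] -68.4 32.3
modLow-y [533. -81.] -68.4 -36.0
modHi+y [501.   14.8] 7.7 30.3
modHi-y [560.2  -9.9] 7.7 -33.8
railend+y [447.9 -79.9] -100.1 43.0
railend-y [ 531.9 -114.9] -100.1 -48.1
can [ 408. -379.    0.]
mug [ 643. -377.    0.]
pink [355. -22.   0.]
```

View pics/w1c.png

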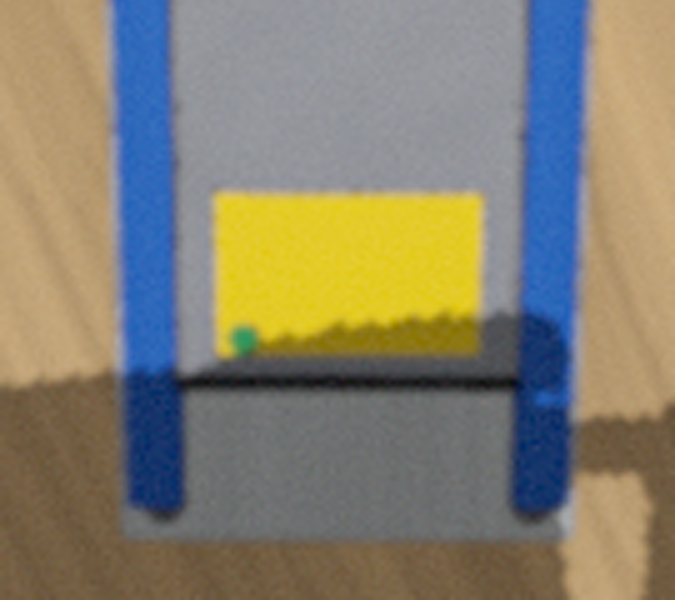

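Wrist view: the logger's rear face is at dock x ≈ -69 and the heading is 67.4°, consistent within 2 mm. I'll descend at dock x ≈ -88.

>>> arm_command --deltas '[{"xyz": [0.003, 0.005, 0]}, {"xyz": [0, 0, -0.04]}, {"xyz": [0, 0, -0.04]}, {"xyz": [0, 0, -0.04]}, {"xyz": [0, 0, -0.025]}, {"xyz": [0, 0, 0]}, {"xyz": [0, 0, 0]}]'

```text
validation failed for argument at $.de...
```

```bash
python3 - <<'E'
from h import *
s,c=wristcam('w2.png')
print(s['clock'],s['eef_pos'],s['eef_rot'],s['finger_gap'],s['wrist_force'])
d=camera('side')['color'][150:290,200:360,::-1];cv2.imwrite('pics/s2.png',cv2.resize(d,None,fx=4,fy=4,interpolation=cv2.INTER_CUBIC))
E
```

```text
1.7 [492.02504423 -87.06647596 216.24330257] [-3.14149985e+00 -1.04005135e-03  1.18221348e+00] 30.059678987036744 [ 0.41825082  2.25560814 -0.63377962]
```

View pics/w2.png

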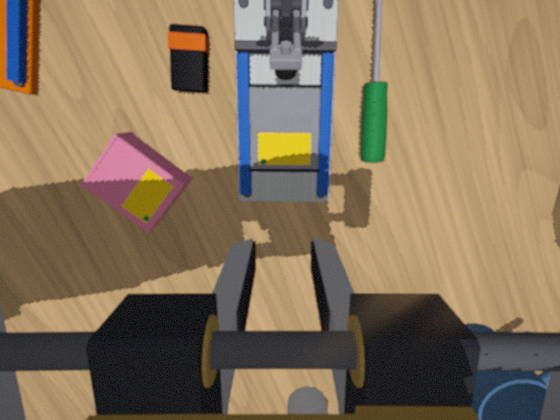

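View pics/s2.png

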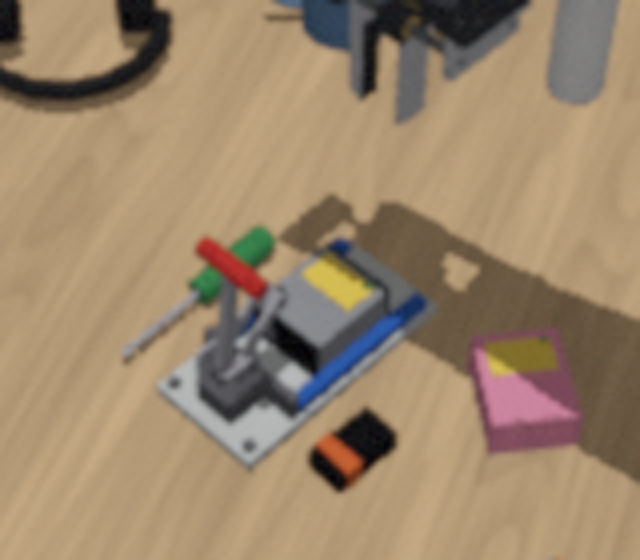

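The command was refused, most likely because the rows left out `turn`. The arm is also still settling around its commanded (489.7,-91.4), so I'll correct from that.

>>> arm_command --deltas '[{"xyz": [0.0035, 0.006, 0], "turn": [0, 0, 0]}, {"xyz": [0, 0, -0.04], "turn": [0, 0, 0]}, {"xyz": [0, 0, -0.04], "turn": [0, 0, 0]}, {"xyz": [0, 0, -0.04], "turn": [0, 0, 0]}, {"xyz": [0, 0, -0.025], "turn": [0, 0, 0]}, {"xyz": [0, 0, 0], "turn": [0, 0, 0]}, {"xyz": [0, 0, 0], "turn": [0, 0, 0]}, {"xyz": [0, 0, 0], "turn": [0, 0, 0]}]'

```text
clock: 2.8
eef_pos: [493.7, -85.7, 72.7]
eef_rot: [3.14, -0.0, 1.174]
wrist_force: [-0.4, 0.9, 0.2]
finger_gap: 30.3
```

```bash
python3 - <<'E'
from h import *
s,c=wristcam('w3.png')
print(s['clock'],s['eef_pos'],s['eef_rot'],s['finger_gap'],s['wrist_force'])
d=camera('side')['color'][170:275,220:340,::-1];cv2.imwrite('pics/s3.png',cv2.resize(d,None,fx=5,fy=5,interpolation=cv2.INTER_CUBIC))
E
```

```text
2.8 [493.7192236  -85.70286748  72.685325  ] [ 3.13963226e+00 -3.18724988e-04  1.17439621e+00] 30.25879107368113 [-0.43476439  0.8718007   0.16280033]
```

View pics/w3.png

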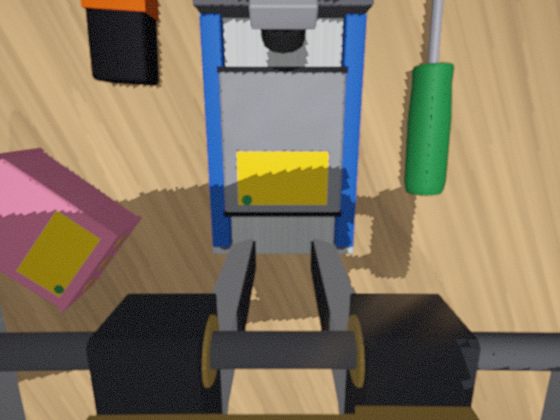

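View pics/s3.png

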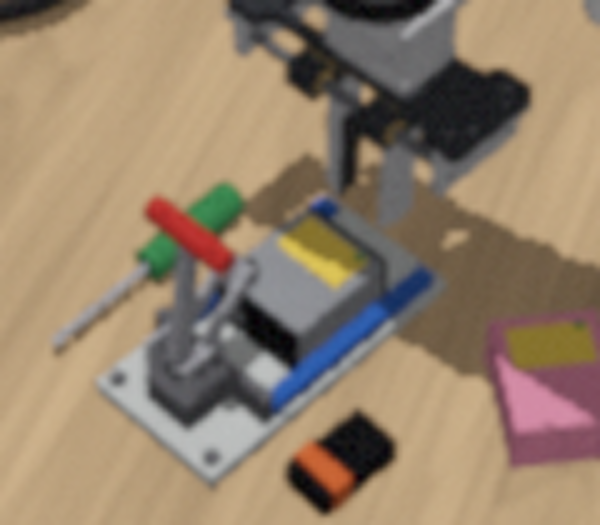

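The fingers are centred on the channel (mid column 284, logger mid 282) and clear of the logger. I'll go down the remaining 37 mm and begin the push.

>>> arm_command --deltas '[{"xyz": [0, 0, -0.015], "turn": [0, 0, 0]}, {"xyz": [0, 0, -0.012], "turn": [0, 0, 0]}, {"xyz": [0, 0, -0.01], "turn": [0, 0, 0]}, {"xyz": [0, 0, 0], "turn": [0, 0, 0]}, {"xyz": [0, 0, 0], "turn": [0, 0, 0]}]'

```text
clock: 3.52
eef_pos: [493.4, -85.4, 34.6]
eef_rot: [3.141, -0.0, 1.175]
wrist_force: [0.2, -0.0, -0.5]
finger_gap: 29.9
```

>>> arm_command --deltas '[{"xyz": [0.00154, 0.00369, 0], "turn": [0, 0, 0]}, {"xyz": [0.00154, 0.00369, 0], "turn": [0, 0, 0]}, {"xyz": [0.00154, 0.00369, 0], "turn": [0, 0, 0]}, {"xyz": [0.00154, 0.00369, 0], "turn": [0, 0, 0]}, {"xyz": [0.00154, 0.00369, 0], "turn": [0, 0, 0]}, {"xyz": [0.00154, 0.00369, 0], "turn": [0, 0, 0]}, {"xyz": [0, 0, 0], "turn": [0, 0, 0]}]'

```text
clock: 4.4
eef_pos: [502.5, -62.9, 34.3]
eef_rot: [-3.141, -0.0, 1.175]
wrist_force: [-0.7, 0.9, 0.6]
finger_gap: 30.4
```

```bash
python3 - <<'E'
from h import *
s,c=wristcam('w4.png')
print(s['clock'],s['eef_pos'],s['eef_rot'],s['finger_gap'],s['wrist_force'])
d=camera('side')['color'][170:275,220:340,::-1];cv2.imwrite('pics/s4.png',cv2.resize(d,None,fx=5,fy=5,interpolation=cv2.INTER_CUBIC))
E
```

```text
4.4 [502.49689493 -62.86867741  34.34402166] [-3.14142509e+00 -2.66932358e-04  1.17508226e+00] 30.394306358952363 [-0.71870464  0.93456571  0.64020326]
```

View pics/w4.png

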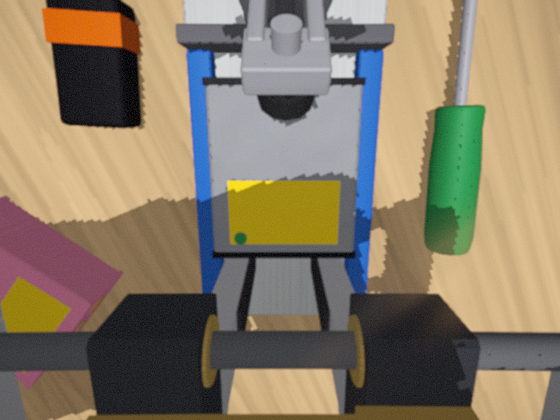

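View pics/s4.png

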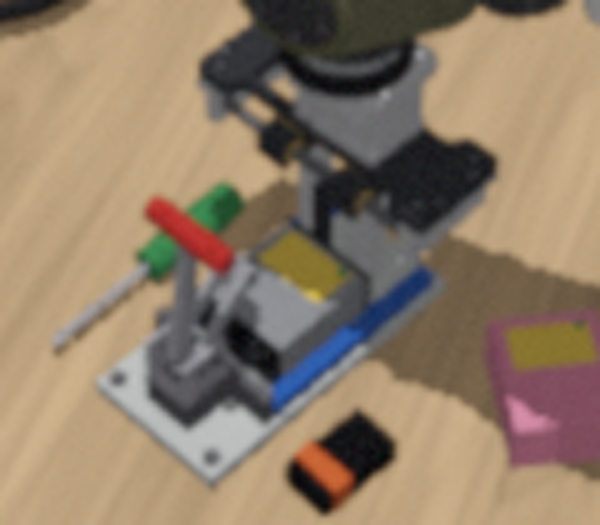

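The logger is moving and stays square. About 16 mm remain, so I'll continue more slowly and watch the force.

>>> arm_command --deltas '[{"xyz": [0.00077, 0.00185, 0], "turn": [0, 0, 0]}, {"xyz": [0.00077, 0.00185, 0], "turn": [0, 0, 0]}, {"xyz": [0.00077, 0.00185, 0], "turn": [0, 0, 0]}, {"xyz": [0.00077, 0.00185, 0], "turn": [0, 0, 0]}, {"xyz": [0.00077, 0.00185, 0], "turn": [0, 0, 0]}, {"xyz": [0.00077, 0.00185, 0], "turn": [0, 0, 0]}, {"xyz": [0, 0, 0], "turn": [0, 0, 0]}]'

```text
clock: 5.38
eef_pos: [507.2, -52.0, 34.5]
eef_rot: [3.141, -0.0, 1.175]
wrist_force: [1.5, 0.2, 0.7]
finger_gap: 29.9
```

>>> arm_command --deltas '[{"xyz": [0.00077, 0.00185, 0], "turn": [0, 0, 0]}, {"xyz": [0, 0, 0], "turn": [0, 0, 0]}]'

```text
clock: 5.62
eef_pos: [507.9, -50.2, 34.5]
eef_rot: [3.141, -0.0, 1.175]
wrist_force: [0.7, -0.0, 0.2]
finger_gap: 30.2
```

>>> arm_command --deltas '[{"xyz": [0.0004, 0.00092, 0], "turn": [0, 0, 0]}, {"xyz": [0, 0, 0], "turn": [0, 0, 0]}]'

```text
clock: 5.88
eef_pos: [508.3, -49.4, 34.5]
eef_rot: [3.141, -0.0, 1.175]
wrist_force: [-0.9, -1.5, -0.2]
finger_gap: 30.2
```

>>> arm_command --deltas '[{"xyz": [0.0004, 0.00092, 0], "turn": [0, 0, 0]}, {"xyz": [0, 0, 0], "turn": [0, 0, 0]}]'

```text
clock: 6.12
eef_pos: [508.3, -49.2, 34.5]
eef_rot: [-3.141, 0.001, 1.175]
wrist_force: [-4.8, -8.2, 3.9]
finger_gap: 30.0
```

The force jumped to about 9.5 N along the channel at dock x ≈ -49, where home was predicted at -48. I'll press slightly more and look.

>>> arm_command --deltas '[{"xyz": [0.0003, 0.0007, 0], "turn": [0, 0, 0]}, {"xyz": [0, 0, 0], "turn": [0, 0, 0]}, {"xyz": [0, 0, 0], "turn": [0, 0, 0]}]'

```text
clock: 6.5
eef_pos: [508.3, -49.1, 34.5]
eef_rot: [-3.141, 0.002, 1.175]
wrist_force: [-7.5, -14.2, 4.9]
finger_gap: 30.4
```

```bash
python3 - <<'E'
from h import *
s,c=wristcam('w5.png')
print(s['clock'],s['eef_pos'],s['eef_rot'],s['finger_gap'],s['wrist_force'])
d=camera('side')['color'][170:275,220:340,::-1];cv2.imwrite('pics/s5.png',cv2.resize(d,None,fx=5,fy=5,interpolation=cv2.INTER_CUBIC))
E
```

```text
6.5 [508.32529479 -49.12528782  34.52384345] [-3.14103620e+00  2.26839719e-03  1.17464255e+00] 30.37561838989883 [ -7.47445721 -14.15414892   4.92879688]
```

View pics/w5.png

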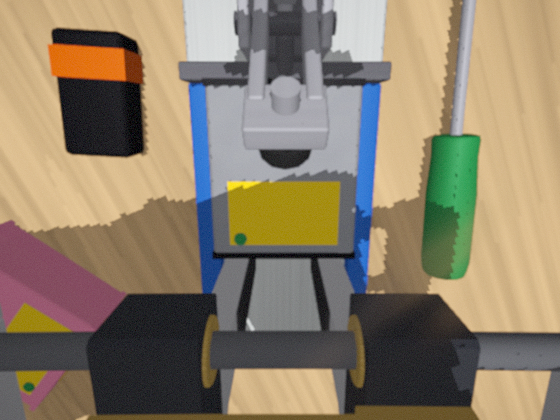

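View pics/s5.png

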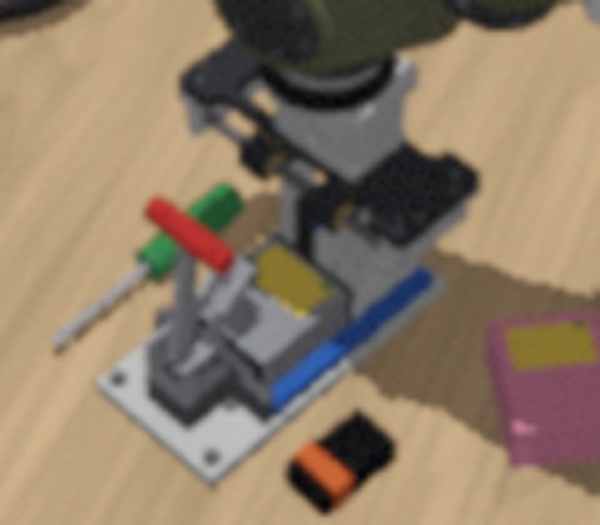

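The logger is home against the stop, steady and square. I'll back off, raise, and come up behind the red bar with the fingertips at about 142 mm.

>>> arm_command --deltas '[{"xyz": [-0.002, -0.0046, 0], "turn": [0, 0, 0]}, {"xyz": [-0.002, -0.0046, 0], "turn": [0, 0, 0]}, {"xyz": [0, 0, 0.039], "turn": [0, 0, 0]}, {"xyz": [0, 0, 0.039], "turn": [0, 0, 0]}, {"xyz": [0, 0, 0.041], "turn": [0, 0, 0]}, {"xyz": [0, 0, 0], "turn": [0, 0, 0]}, {"xyz": [0.0084, 0.0201, 0], "turn": [0, 0, 0]}, {"xyz": [0.0084, 0.0201, 0], "turn": [0, 0, 0]}, {"xyz": [0.0084, 0.0201, 0], "turn": [0, 0, 0]}, {"xyz": [0.0084, 0.0201, 0], "turn": [0, 0, 0]}, {"xyz": [0, 0, 0], "turn": [0, 0, 0]}, {"xyz": [0, 0, 0], "turn": [0, 0, 0]}]'

```text
clock: 8.1
eef_pos: [538.1, 22.9, 152.7]
eef_rot: [-3.141, 0.0, 1.175]
wrist_force: [-0.7, -0.5, -0.6]
finger_gap: 30.2
```

```bash
python3 - <<'E'
from h import *
s,c=wristcam('w6.png')
print(s['clock'],s['eef_pos'],s['eef_rot'],s['finger_gap'],s['wrist_force'])
p=s['eef_pos'][:2]-[527,-4];print(p@[.384,.923],p@[-.923,.384])
d=camera('side')['color'][170:275,220:340,::-1];cv2.imwrite('pics/s6.png',cv2.resize(d,None,fx=5,fy=5,interpolation=cv2.INTER_CUBIC))
d=camera('scene')['color'][170:290,210:340,::-1];cv2.imwrite('pics/sc6.png',cv2.resize(d,None,fx=5,fy=5,interpolation=cv2.INTER_CUBIC))
E
```

```text
8.1 [538.06259412  22.94344423 152.718501  ] [-3.14053770e+00  4.53512411e-04  1.17481936e+00] 30.24812899416183 [-0.72210921 -0.51435278 -0.56641906]
29.116835163168787 0.13550821003113855
```

View pics/w6.png

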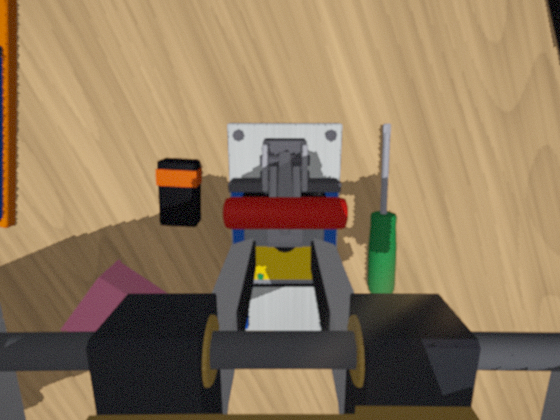

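View pics/s6.png

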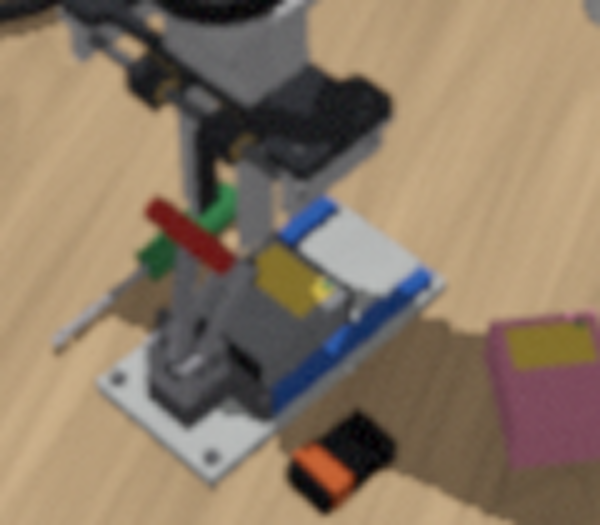

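View pics/sc6.png

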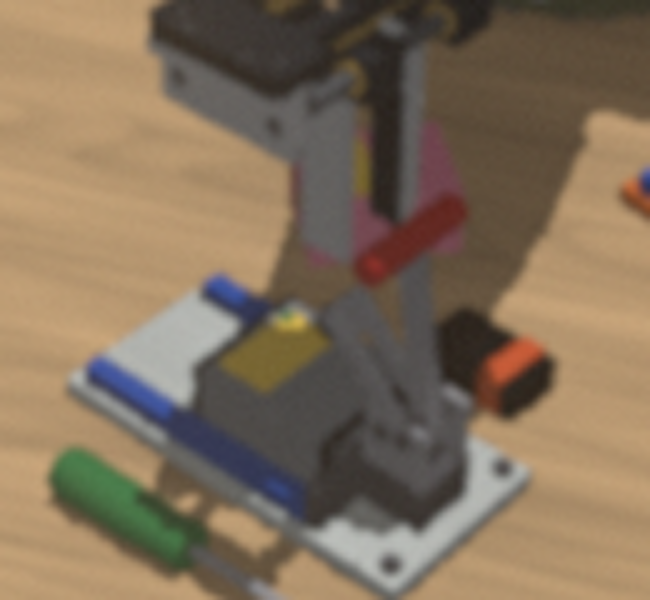

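The bar is square ahead of both fingertips and the lever lies between them. I'll push along the bar's arc, stopping before the dead point to check.

>>> arm_command --deltas '[{"xyz": [0.004, 0.0095, 0], "turn": [0, 0, 0]}, {"xyz": [0.004, 0.0095, 0], "turn": [0, 0, 0]}, {"xyz": [0.004, 0.0095, 0], "turn": [0, 0, 0]}, {"xyz": [0.004, 0.0095, 0], "turn": [0, 0, 0]}, {"xyz": [0, 0, 0], "turn": [0, 0, 0]}]'

```text
clock: 8.88
eef_pos: [554.8, 61.7, 153.4]
eef_rot: [3.141, 0.001, 1.175]
wrist_force: [-2.4, -6.0, 1.8]
finger_gap: 30.0
```

>>> arm_command --deltas '[{"xyz": [0.0046, 0.0111, -0.004], "turn": [0, 0, 0]}, {"xyz": [0.0046, 0.0111, -0.004], "turn": [0, 0, 0]}, {"xyz": [0, 0, 0], "turn": [0, 0, 0]}]'

```text
clock: 9.25
eef_pos: [563.8, 84.1, 145.2]
eef_rot: [-3.141, 0.0, 1.176]
wrist_force: [-2.1, -2.7, 2.2]
finger_gap: 30.3
```

```bash
python3 - <<'E'
from h import *
s,c=wristcam('w7.png')
p=s['eef_pos'][:2]-[527,-4];print(p@[.384,.923],p@[-.923,.384],s['eef_pos'][2],s['wrist_force'])
d=camera('side')['color'][170:275,220:340,::-1];cv2.imwrite('pics/s7.png',cv2.resize(d,None,fx=5,fy=5,interpolation=cv2.INTER_CUBIC))
E
```

```text
95.4423113823197 -0.10069423421880525 145.19035247828603 [-2.11535826 -2.67537305  2.21714171]
```

View pics/w7.png

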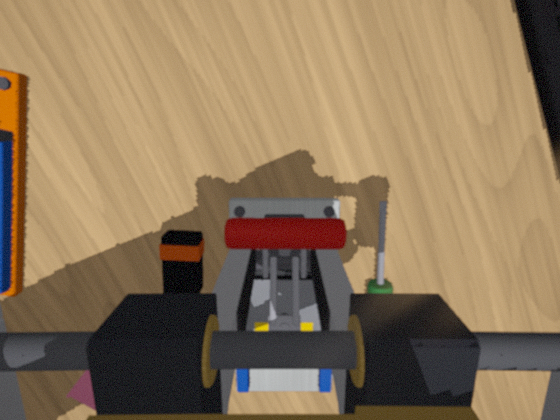

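View pics/s7.png

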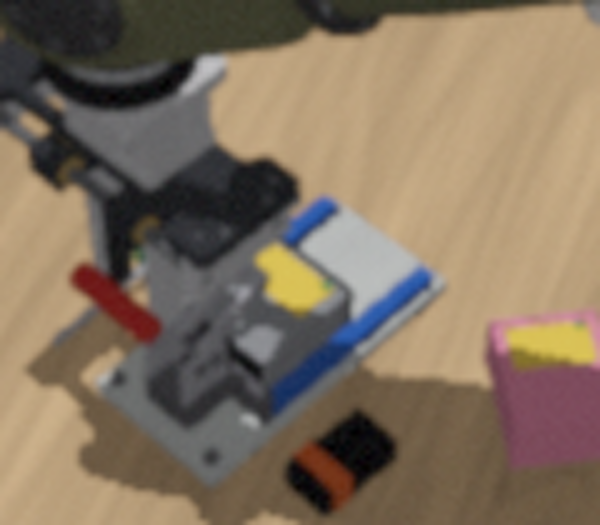

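The handle is going over as planned: the bar is on both fingers, the pad arm is coming down and the forces are low. I'll continue past the dead point.

>>> arm_command --deltas '[{"xyz": [0.0028, 0.0066, -0.004], "turn": [0, 0, 0]}, {"xyz": [0.0028, 0.0066, -0.004], "turn": [0, 0, 0]}, {"xyz": [0.0023, 0.0055, -0.005], "turn": [0, 0, 0]}, {"xyz": [0.0023, 0.0055, -0.005], "turn": [0, 0, 0]}, {"xyz": [0.0018, 0.0042, -0.005], "turn": [0, 0, 0]}, {"xyz": [0.0018, 0.0042, -0.005], "turn": [0, 0, 0]}, {"xyz": [0, 0, 0], "turn": [0, 0, 0]}, {"xyz": [0, 0, 0], "turn": [0, 0, 0]}]'

```text
clock: 10.35
eef_pos: [577.6, 116.1, 117.6]
eef_rot: [3.141, -0.0, 1.175]
wrist_force: [0.2, -0.0, -0.2]
finger_gap: 30.4
```

```bash
python3 - <<'E'
from h import *
s,c=wristcam('w8.png')
p=s['eef_pos'][:2]-[527,-4];print(p@[.384,.923],p@[-.923,.384],s['eef_pos'][2],s['wrist_force'])
d=camera('side')['color'][170:275,220:340,::-1];cv2.imwrite('pics/s8.png',cv2.resize(d,None,fx=5,fy=5,interpolation=cv2.INTER_CUBIC))
E
```

```text
130.3193111638805 -0.5478900333014933 117.5670218537587 [ 0.24944814 -0.02401233 -0.15346891]
```

View pics/w8.png

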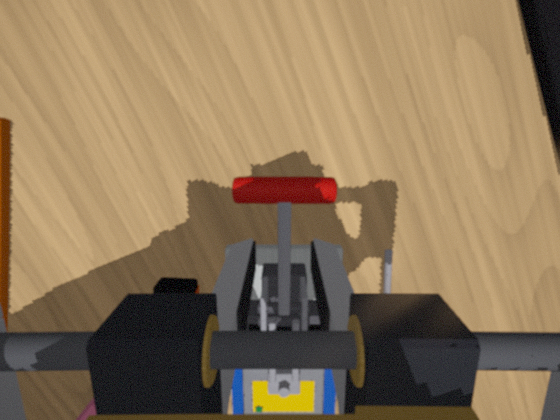

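View pics/s8.png

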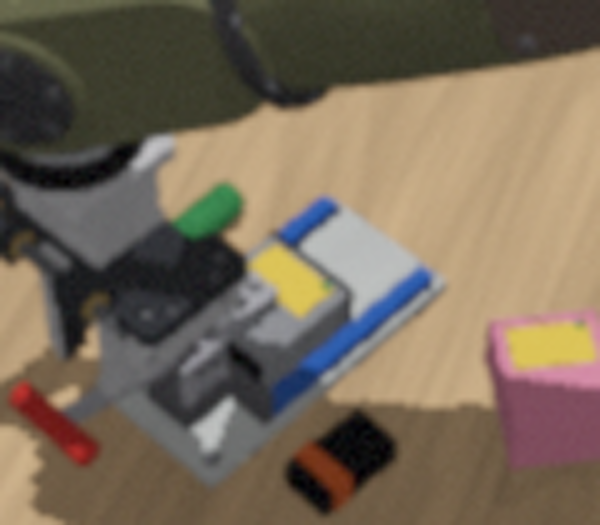

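The handle has snapped free of the fingers, with the bar at wrist pixel (285,190) well ahead, and contact force is zero. I'll raise straight up and verify.

>>> arm_command --deltas '[{"xyz": [0, 0, 0.02], "turn": [0, 0, 0]}, {"xyz": [0, 0, 0.04], "turn": [0, 0, 0]}, {"xyz": [0, 0, 0.04], "turn": [0, 0, 0]}, {"xyz": [-0.015, -0.035, 0.03], "turn": [0, 0, 0]}, {"xyz": [-0.015, -0.035, 0.02], "turn": [0, 0, 0]}, {"xyz": [-0.015, -0.035, 0], "turn": [0, 0, 0]}, {"xyz": [-0.015, -0.035, 0], "turn": [0, 0, 0]}, {"xyz": [0, 0, 0], "turn": [0, 0, 0]}, {"xyz": [0, 0, 0], "turn": [0, 0, 0]}, {"xyz": [0, 0, 0], "turn": [0, 0, 0]}]'

```text
clock: 11.7
eef_pos: [517.8, -23.1, 267.4]
eef_rot: [-3.141, -0.0, 1.176]
wrist_force: [0.3, 0.2, -0.1]
finger_gap: 30.3
```

```bash
python3 - <<'E'
from h import *
import pickle
s,c=wristcam('w9.png');pickle.dump(c,open('w9.pkl','wb'))
print(s['clock'],s['eef_pos'],s['wrist_force'])
B=camera('side')
hsv=lambda im:cv2.cvtColor(im,cv2.COLOR_RGB2HSV)
pts=[]
for k,roi in ((c,(0,420,150,420)),(B,(190,285,200,300))):
    h=hsv(k['color']);m=((h[...,0]<6)|(h[...,0]>174))&(h[...,1]>170)&(h[...,2]>70)
    M=np.zeros_like(m);a,b,e,f=roi;M[a:b,e:f]=m[a:b,e:f];v,u=np.nonzero(M);pts.append((u.mean(),v.mean(),len(u)))
print(pts)
o1,d1=ray(c,*pts[0][:2]);o2,d2=ray(B,*pts[1][:2])
t=np.linalg.lstsq(np.stack([d1,-d2],1),o2-o1,rcond=None)[0];a=o1+t[0]*d1;b=o2+t[1]*d2
q=(a+b)/2;print(q,np.linalg.norm(a-b));r=q[:2]-[527,-4];print('dock',r@[.384,.923],r@[-.923,.384])
cv2.imwrite('pics/s9.png',cv2.resize(B['color'][170:290,200:340,::-1],None,fx=5,fy=5,interpolation=cv2.INTER_CUBIC))
E
```

```text
11.7 [517.77109238 -23.08445761 267.37533798] [ 0.25700708  0.24428303 -0.05452113]
[(np.float64(193.0), np.float64(108.0), 1), (np.float64(231.1), np.float64(254.425), 80)]
[527.14079257 120.34482159 125.68758826] 129.17480817544146
dock 114.82433467995823 47.618459947144125
```

View pics/w9.png

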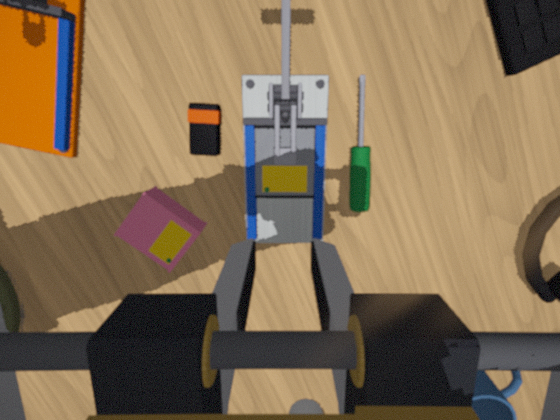

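View pics/s9.png

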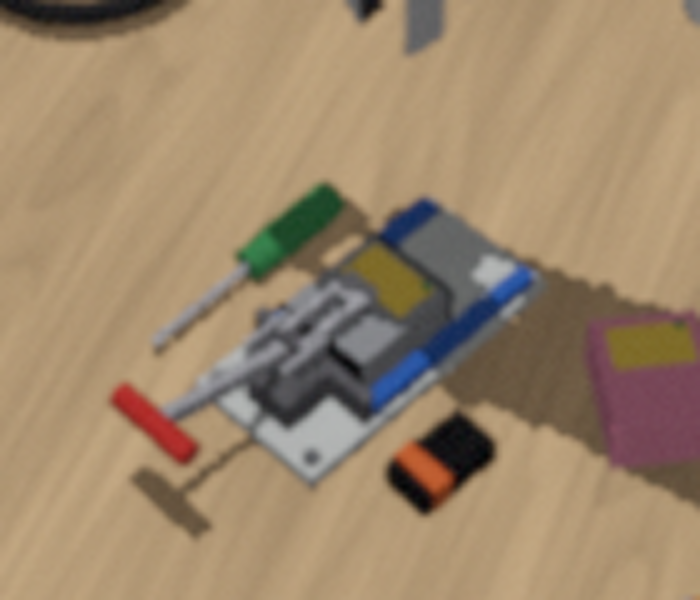

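The wrist view no longer contains the bar, so that triangulation is void (its mask found one stray pixel). Instead I'll check the bar in the side view at its locked height, and the logger's rear edge at wrist row 196.

```bash
python3 - <<'E'
from h import *
import pickle
B=camera('side');o=np.array([527,-4])
f=lambda p:print(p.round(1),((p[:2]-o)@[.384,.923]).round(1),((p[:2]-o)@[-.923,.384]).round(1))
f(onz(B,231.1,254.4,88))
a=np.array([.384,.923])
for ph in (75,65,55,44):
    r=np.radians(ph);x=70+95*np.sin(r);print(ph,proj(B,[*(o+a*x),62+95*np.cos(r)]))
c=pickle.load(open('w9.pkl','rb'))
for u,v,z in [(256,196,50),(313,196,50),(243,241,12),(327,241,12),(243,75,12),(328,75,12)]: f(onz(c,u,v,z))
E
```

```text
[587.2 144.5  88. ] 160.2 1.4
75 [230.38329398 254.71530817]
65 [231.46722103 250.15522595]
55 [233.34476577 245.21314124]
44 [236.26113733 239.54528941]
[483.1 -27.3  50. ] -38.4 31.5
[542.9 -52.3  50. ] -38.5 -33.2
[437.1 -82.9  12. ] -107.3 52.7
[ 537.3 -124.8   12. ] -107.5 -55.9
[520.5 100.4  12. ] 93.9 46.1
[609.6  63.1  12. ] 93.7 -50.5
```

The bar is at the predicted lock pixel: (231.1,254.4), against (230.4,254.7) for 75°. The logger's rear face is at -38.5, with the plate's ends offset similarly (-107.4 instead of -110), so it is home within measurement error.

```bash
python3 -c "
from h import *
print(sign_off()); s=read_state(); print(s['clock'],s['wrist_force'])"
```

```text
the job is handed in; nothing more can be done
None
the job is handed in; nothing more can be done
```

I pushed the grey logger home against the end stop, then pushed the red bar over its dead point until the handle snapped into lock. I then raised the arm clear and handed the job in at about 12 s on the robot's clock. No verdict is reported.

**Logger home:** the force rose to about 16 N against the stop, where home was predicted to within 1 mm. In the last wrist picture its rear face read dock x = -38.5 against -40. The plate's rear edge read about 2.5 mm off the same way (front edge about 1 mm the other), so I take the logger as home within measurement error.

**Clamp in lock:** in the side view the bar sits within 1 pixel of where it should be at 75° past upright. The pad is down on the logger, but I could not measure its force.

**Bystanders:** the screwdriver and battery look where they were in the last pictures. The arm went nowhere near the other things, and the last wrist force was about zero.

**Failed checks:**
- One move call was refused because its rows had no `turn`; I sent it again with it.
- A final two-view fix on the bar was void because the wrist camera no longer saw it, so I used the side view alone.

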